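Put a pharmacy delivery away in its bins

TASK

Five medicine boxes have been delivered in two stacks on the dispensary counter. Take the stacks apart and put every box away in the black bin that already holds a box of the same colour: lay it flat on the bin's floor, lengthwise in the bin, in the free space beside the box already there. Set the boxes down; do not drop them.

Things in the scene. Friction and masses are not known exactly. Their poses are not given: they have to be found in the camera images.
- box_green: green medicine box, 112 x 50 x 38 mm (length along its x, width along its y, height along its z), green ends and a white panel round the middle; closed, rigid, about 85 g; its origin is the centre of its underside. At the start it lies on the counter at the bottom of one of the two stacks, with its length roughly along world y.
- bin_green: fixed black open bin holding one green box, green band on its +x label; 200 x 132 x 55 mm (x, y, z), walls and floor 3 mm, rim 3 mm proud outside; origin: centre of its underside. The green box stands across its +x end, x = 59 to 97 mm, 53 mm high; free: x = -97 to 59 mm, 126 mm wide, middle about x = -20 mm. The bins stand in a row along world y, 14 mm apart, almost square to it.
- box_blue: blue medicine box, 112 x 50 x 38 mm (length along its x, width along its y, height along its z), blue ends and a white panel round the middle; closed, rigid, about 85 g; its origin is the centre of its underside. At the start it lies on the counter at the bottom of one of the two stacks, with its length roughly along world y.
- bin_blue: fixed black open bin holding one blue box, blue band on its +x label; 200 x 132 x 55 mm (x, y, z), walls and floor 3 mm, rim 3 mm proud outside; origin: centre of its underside. The blue box stands across its +x end, x = 59 to 97 mm, 53 mm high; free: x = -97 to 59 mm, 126 mm wide, middle about x = -20 mm. The bins stand in a row along world y, 14 mm apart, almost square to it.
- box_yellow: yellow medicine box, 104 x 46 x 38 mm (length along its x, width along its y, height along its z), yellow ends and a white panel round the middle; closed, rigid, about 85 g; its origin is the centre of its underside. At the start it lies second, across the green or the blue box, under the violet box (the stack of three).
- bin_yellow: fixed black open bin holding one yellow box, yellow band on its +x label; 200 x 132 x 55 mm (x, y, z), walls and floor 3 mm, rim 3 mm proud outside; origin: centre of its underside. The yellow box stands across its +x end, x = 59 to 97 mm, 49 mm high; free: x = -97 to 59 mm, 126 mm wide, middle about x = -20 mm. The bins stand in a row along world y, 14 mm apart, almost square to it.
- box_red: red medicine box, 104 x 46 x 38 mm (length along its x, width along its y, height along its z), red ends and a white panel round the middle; closed, rigid, about 85 g; its origin is the centre of its underside. At the start it lies second and last, across the green or the blue box (the stack of two).
- bin_red: fixed black open bin holding one red box, red band on its +x label; 200 x 132 x 55 mm (x, y, z), walls and floor 3 mm, rim 3 mm proud outside; origin: centre of its underside. The red box stands across its +x end, x = 59 to 97 mm, 49 mm high; free: x = -97 to 59 mm, 126 mm wide, middle about x = -20 mm. The bins stand in a row along world y, 14 mm apart, almost square to it.
- box_violet: violet medicine box, 72 x 44 x 34 mm (length along its x, width along its y, height along its z), violet ends and a white panel round the middle; closed, rigid, about 55 g; its origin is the centre of its underside. At the start it lies third, on top of the yellow box, long side across it.
- bin_violet: fixed black open bin holding one violet box, violet band on its +x label; 200 x 132 x 55 mm (x, y, z), walls and floor 3 mm, rim 3 mm proud outside; origin: centre of its underside. The violet box stands across its +x end, x = 63 to 97 mm, 47 mm high; free: x = -97 to 63 mm, 126 mm wide, middle about x = -20 mm. The bins stand in a row along world y, 14 mm apart, almost square to it.
Things that resemble listed ones, but are neither listed nor needed, are in the scene too. There is more than one size of the box_blue; the job needs the largest.

How it is judged:
At the end, for the whole second after the job is handed in: Each box is at rest in the bin of its own colour: origin within 50 mm of x = -20 mm along the bin and 45 mm of its middle across, underside under 10 mm above the bin's (on the floor, on nothing else), flat within 0.12 rad, length along the bin's within 0.3 rad (x of box_green in the frame of bin_green between -0.07 and 0.032 m and y of box_green in the frame of bin_green between -0.045 and 0.045 m and z of box_green in the frame of bin_green below 0.01 m and angle between each of box_green, box_blue, box_yellow, box_red, box_violet's own z axis and vertical below 0.12 rad and angle between the x axis of box_green and the x axis of bin_green, either way round below 0.3 rad and linear speed of each of box_green, box_blue, box_yellow, box_red, box_violet below 0.02 m/s and x of box_blue in the frame of bin_blue between -0.07 and 0.032 m and y of box_blue in the frame of bin_blue between -0.045 and 0.045 m and z of box_blue in the frame of bin_blue below 0.01 m and angle between the x axis of box_blue and the x axis of bin_blue, either way round below 0.3 rad and x of box_yellow in the frame of bin_yellow between -0.07 and 0.032 m and y of box_yellow in the frame of bin_yellow between -0.045 and 0.045 m and z of box_yellow in the frame of bin_yellow below 0.01 m and angle between the x axis of box_yellow and the x axis of bin_yellow, either way round below 0.3 rad and x of box_red in the frame of bin_red between -0.07 and 0.032 m and y of box_red in the frame of bin_red between -0.045 and 0.045 m and z of box_red in the frame of bin_red below 0.01 m and angle between the x axis of box_red and the x axis of bin_red, either way round below 0.3 rad and x of box_violet in the frame of bin_violet between -0.07 and 0.032 m and y of box_violet in the frame of bin_violet between -0.045 and 0.045 m and z of box_violet in the frame of bin_violet below 0.01 m and angle between the x axis of box_violet and the x axis of bin_violet, either way round below 0.3 rad); the robot touches nothing.
It fails at once if a box is dropped or knocked down (moves faster than 0.8 m/s while out of the fingers, as after a fall of about 33 mm) ((linear speed of box_green above 0.8 m/s and contact force between the fingers and box_green below 0.01 N) or (linear speed of box_blue above 0.8 m/s and contact force between the fingers and box_blue below 0.01 N) or (linear speed of box_yellow above 0.8 m/s and contact force between the fingers and box_yellow below 0.01 N) or (linear speed of box_red above 0.8 m/s and contact force between the fingers and box_red below 0.01 N) or (linear speed of box_violet above 0.8 m/s and contact force between the fingers and box_violet below 0.01 N)).
It also fails if it takes over 136 s, if anything falls off the work surface, if the arm or the gripper's body presses on something with over 40 N, if the wrist force passes 120 N, or if a joint passes its speed limit or range.

ROBOT

A 6-joint arm with a two-finger parallel gripper is mounted at the origin on the work surface. World frame = base frame: x ahead of the robot, y to its left, z up, the work surface at z = 0. Lengths are in m, angles in rad, forces in N, time in s.
With the tool pointing down it reaches from about 0.325 to 0.925 m from the base axis. Payload 3.1 kg.
Tool frame: the origin (TCP) lies midway between the tips of the shut fingers; the grasp point (between the pads) lies 19 mm behind it; z points along the fingers, y is the line along which they close (so a half turn about z gives the same grasp; the last joint's range is limited). The gripper opens to 85 mm and grips with 20 to 120 N. Pads are 22 mm wide; open, the fingers measure 114 mm over their backs; the gripper's body (76 mm by 85 mm) begins 54 mm behind the grasp point. The pads swing forward as they close: fully open they stand 13 mm farther back than shut.
Start: joints at [-1.274, 0.217, 1.613, -0, 1.311, -0.112], TCP at [0.248, -0.574, 0.231] pointing down, gripper open.
Joint ranges: [-2.75, 2.75], [-0.78, 2.1], [0.31, 2.55], [-1.13, 4.27], [0.13, 2.63], [-2.58, 2.58]. Speed limits (rad/s): [2.79, 2.79, 3.14, 3.14, 3.14, 3.14].

INTERFACE

Orientations are given as a unit quaternion [x, y, z, w].
In Python, from plant import manip gives the robot as it stands. The module is installed in compiled form; this text tells all that it offers.
- The arm moves only by the tool step_arm, never from a script. Its argument "moves" is text: rows parted by semicolons, each of 5 numbers parted by spaces: the shift along the world's x, y, z in mm, then the turn about the world's z in rad, then the opening, from 0 (shut) to 1 (fully open). In form: tx ty tz roll hand; .... A call has 1 to 12 rows; each row shifts and turns the commanded pose from where the row before left it; what a row does not reach is not made up. A row lasts 1/8 s, in which the tool goes at most 62.5 mm and 10.7 degrees, less where a joint would pass 70% of its speed; a pose out of reach is approached as far as the arm can. A call is refused whole if a number of a shift passes 62.5 or a number of a turn 0.188, either way. A call with a gripper value outside its range is refused whole. The fingers move at their own pace and stop on an object; "force" is the grip in N (left out, the last holds). Time passes only in rows, so rows that do not move let the fingers close. It gives the time, the measured TCP pose, the force, the opening and the grip force at its end, in the units of the state.
- manip.get_state(): the state, without advancing time (a new reading comes with each control period).
- manip.snapshot(name): name is "scene" or "top" or "wrist"; returns a dict with "pixels" (400x640x3 uint8, blue, green, red), "depth" (400x640 float32, m along the optical axis (not along the pixel's ray), 0 where there is no reading), "vertical_fov" (degrees; the focal length in pixels is half the picture's height over the tangent of half this angle, whatever the lens; pixels are square), "cx", "cy" (the principal point, pixels), "world_to_cam" (4x4, takes a point from world to camera coordinates). Camera axes: x right, y down, z forward; pixel columns grow to the right and rows downward; lengths in m; the calibration is good to about 2 mm. A picture is of the moment at which its call begins.
- manip.sign_off(): hands the job in; it is judged then, once.
The state is a dict: "time": time; "q": joint angles; "qd": joint speeds; "effort": joint torques, N m; "tcp_pos": TCP position; "eef_rot": TCP orientation; "ft_force": force on the tool from outside, world axes, zero at the start; "wrist_torque": the same for the moment, N m; "width": finger opening in m; "gripper_force": force on a finger pad.
Only numpy, scipy, OpenCV 4.12 (cv2) and the standard library are available. Lean on these libraries where they do the work, as an engineer would, in place of code of your own. Each camera call takes 0.05 s, during which the arm holds its last target. There are 200 camera calls.

## Working session

There is one attempt and no reset: what is moved stays moved. The work goes in short steps, Python scripts to look and compute and a tool call to move; the robot and the scene stay as the last step left them, time stands still between calls to the robot, and variables do not carry over. Pictures are saved under pics/ and viewed, at most 14 in all, crops included, and the job is handed in when it is done.

Besides the shell and the picture viewer there is one more tool, called as name(argument=value, ...), one argument or row to a line, values as JSON. step_arm: Moves the arm, as the interface text tells. Its arguments: {"type":"object","properties":{"moves":{"type":"string"},"force":{"type":"number"}},"required":["moves"]}

```bash
mkdir -p pics
cat > h.py <<'E'
import numpy as np, cv2
from plant import manip
def snap(n):
    s=manip.snapshot(n); f=200/np.tan(np.radians(s["vertical_fov"])/2)
    s["f"]=f; s["inv"]=np.linalg.inv(s["world_to_cam"]); return s
def pts(s):
    v,u=np.mgrid[0:400,0:640]; d=s["depth"]
    P=np.stack([(u-s["cx"])/s["f"]*d,(v-s["cy"])/s["f"]*d,d],-1)
    W=P@s["inv"][:3,:3].T+s["inv"][:3,3]; W[d<=0]=np.nan; return W
def ray(s,u,v,z):
    r=s["inv"][:3,:3]@np.array([(u-s["cx"])/s["f"],(v-s["cy"])/s["f"],1]); o=s["inv"][:3,3]
    return o+r*(z-o[2])/r[2]
E
python3 - <<'E'
from h import *
for n in("top","scene"):
    s=snap(n); cv2.imwrite(f"pics/{n}0.png",s["pixels"]); print(n,s["f"],s["cx"],s["cy"],s["inv"].round(3).tolist(),(s["depth"]>0).mean())
st=manip.get_state(); print({k:np.round(v,3).tolist() for k,v in st.items()})
E
```

```text
top 397.22444017396214 318.426350574965 200.12282966897834 [[-0.017, -0.993, 0.114, 0.342], [-1.0, 0.018, 0.006, 0.024], [-0.008, -0.114, -0.993, 0.972], [0.0, 0.0, 0.0, 1.0]] 0.99593359375
scene 439.4451887466572 324.39664687767714 199.01178332697393 [[-0.265, 0.718, -0.644, 1.18], [0.964, 0.186, -0.189, 0.254], [-0.016, -0.671, -0.741, 0.93], [0.0, 0.0, 0.0, 1.0]] 0.9961484375
{'time': 0.1, 'q': [-1.274, 0.218, 1.615, -0.0, 1.311, -0.112], 'qd': [0.0, -0.002, -0.003, 0.001, 0.0, 0.002], 'effort': [-0.001, -39.808, -30.497, -0.0, 0.004, -0.0], 'tcp_pos': [0.248, -0.573, 0.23], 'eef_rot': [0.979, 0.203, -0.0, -0.001], 'ft_force': [0.33, 0.103, 0.655], 'wrist_torque': [-0.041, 0.011, 0.048], 'gripper_force': 0.0, 'width': 0.085}
```

View pics/top0.png

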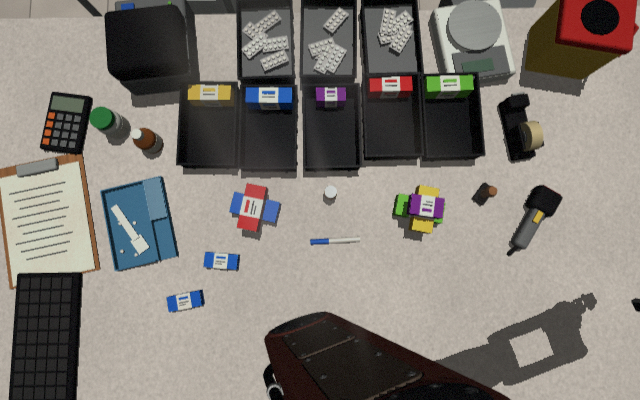

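View pics/scene0.png

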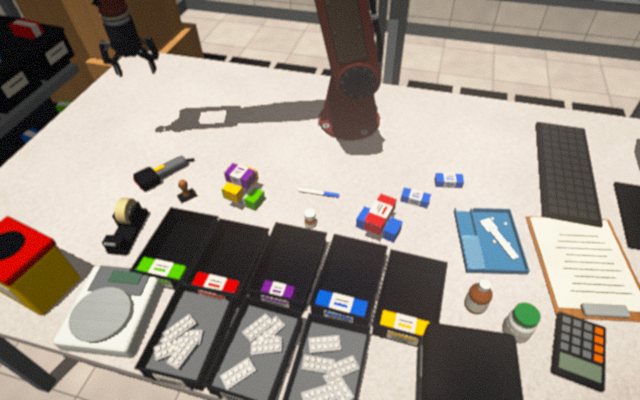

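The top view shows the stacks at about (255,208), blue with red on top, and (422,208), green, yellow and violet. The bins run yellow, blue, violet, red, green from column 208 to 450 at about row 120. The two small blue boxes at (222,261) and (185,301) are decoys.

```bash
cat > m.py <<'E'
from h import *
H={"red":[(0,8),(172,180)],"yellow":[(20,32)],"green":[(42,75)],"blue":[(105,122)],"violet":[(132,160)]}
def mask(s,c):
    h=cv2.cvtColor(s["pixels"],cv2.COLOR_BGR2HSV); m=np.zeros((400,640),bool)
    for a,b in H[c]: m|=(h[...,0]>=a)&(h[...,0]<=b)
    return m&(h[...,1]>110)&(h[...,2]>70)
def rect(W,m):
    P=(W[m][:,:2]*1000).astype(np.float32); (c,w,a)=cv2.minAreaRect(P); return np.round(c,1),np.round(w,1),round(a,1),len(P)
E
python3 - <<'E'
from m import *
s=snap("top"); W=pts(s); z=W[...,2]
roi=np.zeros((400,640),bool); roi[165:245,215:295]=1; roi2=np.zeros_like(roi); roi2[165:245,380:460]=1
for n,r,lo,hi in(("red top",roi,.069,.083),("blue low",roi,.031,.045),("violet",roi2,.103,.117),("yellow",roi2,.069,.083),("green",roi2,.031,.045)):
    m=r&(z>lo)&(z<hi); print(n,rect(W,m),np.nanmedian(z[m]).round(4))
for c,(u0,u1) in zip(("yellow","blue","violet","red","green"),((178,240),(240,299),(300,361),(361,421),(421,486))):
    r=np.zeros_like(roi); r[66:175,u0:u1]=1
    m=r&mask(s,c)&(z>.035)&(z<.065); 
    fl=r&(z<.010)&(z>-.004)&(s["pixels"].max(-1)<60)
    fl=cv2.morphologyEx(fl.astype(np.uint8),cv2.MORPH_OPEN,np.ones((5,5)))>0
    print(c,"std",rect(W,m),np.nanmedian(z[m]).round(4),"floor",rect(W,fl),np.nanmedian(z[fl]).round(4))
m=np.zeros_like(roi); m[66:175,176:490]=1; m&=(z>.050)&(z<.060)&(s["pixels"].max(-1)<70); print("rims",rect(W,m))
E
```

```text
red top (array([431.9, 182.8]), array([ 48. , 105.1]), 76.6, 952) 0.0763
blue low (array([458.3, 198.7]), array([167.6, 151.8]), 82.9, 558) 0.0379
violet (array([ 424.1, -206. ]), array([73.2, 45.4]), 79.7, 698) 0.1103
yellow (array([ 421.8, -204.1]), array([ 69. , 107.2]), 83.0, 524) 0.0763
green (array([ 419.9, -206.8]), array([112.8, 100.3]), 76.3, 319) 0.0381
yellow std (array([716.7, 290.9]), array([104.5,  38.9]), 89.1, 409) 0.0492 floor (array([625.4, 299.8]), array([115.2, 145.7]), 88.5, 2579) 0.003
blue std (array([705.3, 146.9]), array([111.7,  39.3]), 88.2, 468) 0.053 floor (array([614.2, 151.1]), array([122.5, 147.1]), 88.4, 2749) 0.0031
violet std (array([707.2,  -3.6]), array([70.4, 35. ]), 89.3, 231) 0.0468 floor (array([631.6,  -4.7]), array([126.6, 183.5]), 89.3, 3170) 0.003
red std (array([ 728.6, -149.2]), array([ 37.3, 104.4]), 1.0, 387) 0.049 floor (array([ 639.9, -153. ]), array([148.5, 120.4]), 0.0, 2731) 0.0029
green std (array([ 725.9, -290. ]), array([ 39.6, 112.9]), 1.9, 449) 0.0532 floor (array([ 635., -300.]), array([146.6, 113.3]), 1.2, 2563) 0.0031
rims (array([647.7,   3.2]), array([734.9, 254.2]), 89.0, 4468)
```

step_arm(
  moves="18 37 -5 0.1 1;18 37 -5 0.1 1;18 37 -5 0.1 1;18 37 -5 0.1 1;18 37 -5 0.1 1;18 37 -5 0.1 1;18 37 -5 0.1 1;18 37 -5 0.1 1;17 36 -5 0.1 1;15 35 -5 0.083 1;0 0 0 0 1",
  force=40,
)

```text
time: 1.52
tcp_pos: [0.4244, -0.2041, 0.1804]
eef_rot: [0.766, 0.643, -0.0, -0.001]
ft_force: [-0.5, -0.6, 0.4]
width: 0.0854
gripper_force: 0.0
```

step_arm(
  moves="0 -2 -25 0 1;0 0 -25 0 1;0 0 -25 0 1;0 0 -15 0 1;0 0 -13 0 0.9;0 0 0 0 0.4;0 0 0 0 0.4;0 0 0 0 0.4;0 0 0 0 0.4;0 0 0 0 0.4",
)

```text
time: 2.78
tcp_pos: [0.4251, -0.2089, 0.0791]
eef_rot: [0.767, 0.641, 0.0, 0.001]
ft_force: [-0.8, 0.8, 2.6]
width: 0.0433
gripper_force: 42.0
```

step_arm(
  moves="0 0 5 0 0.4;0 0 15 0 0.4;0 0 25 0 0.4;0 0 25 0 0.4;20 20 0 -0.17 0.4;22 25 0 -0.17 0.4;24 28 0 -0.17 0.4;24 28 0 -0.17 0.4;24 28 0 -0.17 0.4;24 28 0 -0.18 0.4;24 25 0 -0.18 0.4;20 20 0 -0.18 0.4",
)

```text
time: 4.28
tcp_pos: [0.6074, -0.0053, 0.1492]
eef_rot: [1.0, -0.002, 0.0, 0.0]
ft_force: [-0.9, -0.3, -0.6]
width: 0.0433
gripper_force: 41.7
```

Run:
```python
from h import *
st=manip.get_state(); print(st["time"],np.round(st["tcp_pos"],4),np.round(st["eef_rot"],3),st["width"],st["gripper_force"],np.round(st["q"],2))
a=snap("top"); b=snap("wrist"); cv2.imwrite("pics/a1.png",np.hstack([cv2.resize(a["pixels"][50:290,160:500],(510,360)),cv2.resize(b["pixels"],(288,180))[:180] if 0 else np.vstack([cv2.resize(b["pixels"],(288,180)),np.zeros((180,288,3),np.uint8)])]))
```

```text
4.275 [ 0.6074 -0.0053  0.1492] [ 1.    -0.002  0.     0.   ] 0.0433397933710721 41.689572930336 [-0.12  0.26  1.72  0.    1.16  1.45]
```

View pics/a1.png

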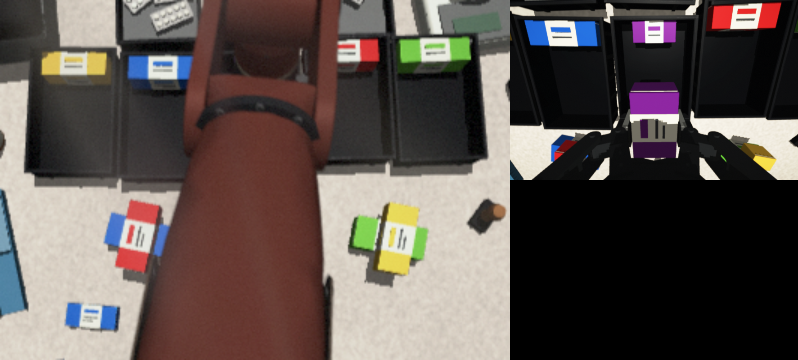

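The crop shows the violet box hanging over its bin in the wrist inset at about (655,120), square to it. The yellow-on-green stack at (390,238) is undisturbed.

step_arm(
  moves="0 1 -30 0 0.4;0 0 -35 0 0.4;0 0 -35 0 0.4;0 0 -25 0 0.4;0 0 -11 0 0.4;0 0 -2 0 0.4;0 0 0 0 0.4",
)

```text
time: 5.25
tcp_pos: [0.6074, -0.0058, 0.0116]
eef_rot: [1.0, 0.001, 0.001, 0.0]
ft_force: [0.2, -0.3, 0.5]
width: 0.0436
gripper_force: 41.6
```

step_arm(
  moves="0 0 -1.5 0 0.4;0 0 -1.5 0 0.4;0 0 -1.5 0 0.4;0 0 0 0 0.4",
)

```text
time: 5.75
tcp_pos: [0.6068, -0.0055, 0.0061]
eef_rot: [1.0, 0.001, 0.0, 0.0]
ft_force: [-0.8, -0.6, 1.3]
width: 0.0432
gripper_force: 41.7
```

step_arm(
  moves="0 0 -1 0 0.4;0 0 -0.5 0 0.4;0 0 0 0 0.4",
)

```text
time: 6.12
tcp_pos: [0.6068, -0.0055, 0.0061]
eef_rot: [1.0, 0.001, -0.0, 0.0]
ft_force: [-4.4, 0.6, 9.8]
width: 0.0432
gripper_force: 42.9
```

step_arm(
  moves="0 0 0 0 0.75;0 0 0 0 0.75;0 0 0 0 0.75;0 0 20 0 0.75;0 0 40 0 0.75;0 0 45 0 0.75;-10 0 30 0 1;-28 30 0 0 1;-35 40 0 -0.06 1;-35 40 0 -0.06 1;-35 40 0 -0.06 1;-32 38 0 -0.05 1",
)

```text
time: 7.62
tcp_pos: [0.4307, 0.1837, 0.1408]
eef_rot: [0.993, -0.115, 0.001, -0.001]
ft_force: [0.1, 0.8, -0.4]
width: 0.0857
gripper_force: 0.0
```

step_arm(
  moves="1 -1 -25 0 1;0 0 -25 0 1;0 0 -25 0 1;0 0 -15 0 1;0 0 -9 0 0.9;0 0 0 0 0.4;0 0 0 0 0.4;0 0 0 0 0.4;0 0 0 0 0.4;0 0 0 0 0.4",
)

```text
time: 8.88
tcp_pos: [0.4335, 0.1817, 0.0412]
eef_rot: [0.993, -0.114, 0.001, -0.0]
ft_force: [-0.3, 0.0, 4.4]
width: 0.0458
gripper_force: 42.7
```

step_arm(
  moves="0 0 5 0 0.4;0 0 15 0 0.4;0 0 30 0 0.4;0 0 40 0 0.4;18 -35 10 0.03 0.4;25 -42 0 0.03 0.4;26 -43 0 0.03 0.4;26 -43 0 0.03 0.4;26 -43 0 0.03 0.4;26 -43 0 0.03 0.4;26 -43 0 0.03 0.4;24 -40 0 0.03 0.4",
)

```text
time: 10.38
tcp_pos: [0.63, -0.152, 0.1409]
eef_rot: [1.0, 0.006, -0.0, -0.0]
ft_force: [0.5, 0.5, -0.9]
width: 0.0452
gripper_force: 42.3
```

Run:
```python
from m import *
st=manip.get_state(); print(np.round(st["tcp_pos"],4),np.round(st["eef_rot"],3),st["width"])
s=snap("top"); W=pts(s); z=W[...,2]; cv2.imwrite("pics/a2.png",s["pixels"][50:300,140:540])
roi=np.zeros((400,640),bool); roi[165:245,215:295]=1
m=roi&(z>.031)&(z<.045); print("blue",rect(W,m))
roi=np.zeros((400,640),bool); roi[80:172,302:359]=1
m=roi&(z>.03)&(z<.043)&(s["pixels"].max(-1)>60); print("violet",rect(W,m))
```

```text
[ 0.63   -0.152   0.1409] [ 1.     0.006 -0.    -0.   ] 0.04524590061328291
blue (array([477.3, 202.8]), array([171.3, 127.8]), 78.5, 1043)
violet (array([649.9,  -9.6]), array([158.2,  67.6]), 7.3, 556)
```

View pics/a2.png

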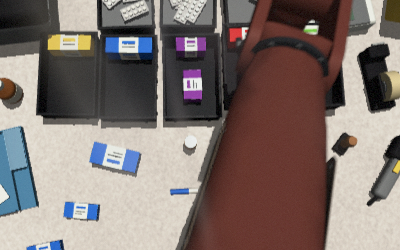

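The violet box lies flat in its bin at crop (192,84), and the large blue box is now bare at crop (115,156). Next I set the red box down.

step_arm(
  moves="0 1 -30 0 0.4;0 0 -35 0 0.4;0 0 -35 0 0.4;0 0 -22 0 0.4;0 0 -8 0 0.4;0 0 -1.5 0 0.4;0 0 -1.5 0 0.4;0 0 0 0 0.4",
)

```text
time: 11.42
tcp_pos: [0.6304, -0.1498, 0.0086]
eef_rot: [1.0, 0.006, 0.001, 0.0]
ft_force: [-0.3, -0.2, -1.2]
width: 0.0454
gripper_force: 42.1
```

step_arm(
  moves="0 0 -1.5 0 0.4;0 0 -1 0 0.4;0 0 -1 0 0.4;0 0 0 0 0.4",
)

```text
time: 11.92
tcp_pos: [0.6302, -0.1498, 0.0063]
eef_rot: [1.0, 0.006, 0.0, 0.0]
ft_force: [-4.3, 0.3, 9.7]
width: 0.0451
gripper_force: 43.5
```

step_arm(
  moves="0 0 0 0 0.75;0 0 0 0 0.75;0 0 0 0 0.75;0 0 20 0 0.75;0 0 40 0 0.75;0 0 45 0 0.75;-10 0 30 0 1;-30 28 0 0.16 1;-40 35 0 0.16 1;-40 35 0 0.16 1;-35 35 0 0.16 1;-30 30 0 0.16 1",
)

```text
time: 13.42
tcp_pos: [0.4435, 0.0145, 0.14]
eef_rot: [0.918, 0.397, 0.001, 0.0]
ft_force: [0.2, 0.6, 0.7]
width: 0.0857
gripper_force: 0.0
```

Run:
```python
from m import *
st=manip.get_state(); print(np.round(st["tcp_pos"],4),np.round(st["eef_rot"],3))
s=snap("top"); W=pts(s); z=W[...,2]; cv2.imwrite("pics/a3.png",s["pixels"][50:300,140:540])
def big(roi,lo,hi,y):
    m=np.zeros((400,640),np.uint8); m[roi]=((z>lo)&(z<hi))[roi]; n,l,S,_=cv2.connectedComponentsWithStats(m); k=1+np.argmax(S[1:,4]); return rect(W,l==k)
print("blue",big(np.s_[185:245,215:295],.033,.043,0))
print("yellow",big(np.s_[175:245,380:460],.071,.081,0))
for a in (np.s_[185:245,390:411],np.s_[185:245,432:455]): print("green part",big(a,.033,.043,0))
print("violet",big(np.s_[90:172,305:357],.029,.041,0)); print("red",big(np.s_[90:165,365:418],.033,.044,0))
```

```text
[0.4435 0.0145 0.14  ] [0.918 0.397 0.001 0.   ]
blue (array([436.5, 185.6]), array([106.5,  50.5]), 75.5, 931)
yellow (array([ 421. , -211.1]), array([ 47.7, 105.2]), 78.0, 966)
green part (array([ 432.9, -171.3]), array([37.5, 53. ]), 77.8, 311)
green part (array([ 415.9, -254.1]), array([19.9, 50.2]), 75.9, 168)
violet (array([616.4,  -5.5]), array([44.1, 58.2]), 88.2, 421)
red (array([ 628.1, -150.4]), array([105.2,  47.4]), 1.0, 797)
```

View pics/a3.png

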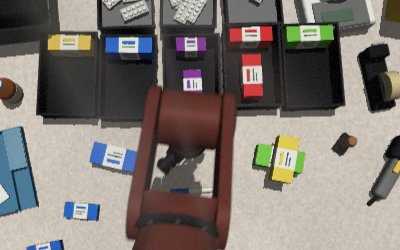

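step_arm(
  moves="-1 25 0 0.1 1;-1 32 0 0.1 1;-2 38 0 0.1 1;-2 38 0 0.1 1;-2 36 0 0.1 1;0 0 -35 0 1;0 0 -40 0 1;0 0 -30 0 1;0 0 -18 0 1;0 0 -10 0 0.9;0 0 -2 0 0.9;0 0 0 0 0.4",
)

```text
time: 14.98
tcp_pos: [0.4374, 0.1827, 0.0047]
eef_rot: [0.793, 0.61, 0.001, 0.0]
ft_force: [-0.3, -0.7, 0.0]
width: 0.0606
gripper_force: 0.0
```

step_arm(
  moves="0 0 0 0 0.4;0 0 0 0 0.4;0 0 0 0 0.4;0 0 0 0 0.4",
)

```text
time: 15.48
tcp_pos: [0.4378, 0.1828, 0.005]
eef_rot: [0.792, 0.61, 0.001, 0.0]
ft_force: [-0.8, -1.2, 6.8]
width: 0.0493
gripper_force: 43.5
```

step_arm(
  moves="0 0 5 0 0.4;0 0 15 0 0.4;0 0 35 0 0.4;0 0 45 0 0.4;15 -3 25 -0.16 0.4;22 -4 0 -0.16 0.4;24 -5 0 -0.17 0.4;24 -5 0 -0.17 0.4;24 -5 0 -0.17 0.4;24 -5 0 -0.17 0.4;22 -5 0 -0.16 0.4;14 -3 0 -0.16 0.4",
)

```text
time: 16.98
tcp_pos: [0.6061, 0.1471, 0.1293]
eef_rot: [1.0, -0.007, 0.0, 0.0]
ft_force: [-1.2, 0.1, -0.8]
width: 0.0497
gripper_force: 42.9
```

step_arm(
  moves="0 0 -25 0 0.4;0 0 -30 0 0.4;0 0 -30 0 0.4;0 0 -20 0 0.4;0 0 -10 0 0.4;0 0 -2 0 0.4;0 0 -1.5 0 0.4;0 0 0 0 0.4",
)

```text
time: 17.98
tcp_pos: [0.6064, 0.1476, 0.0114]
eef_rot: [1.0, -0.004, 0.001, -0.0]
ft_force: [0.4, 0.1, -0.8]
width: 0.0496
gripper_force: 42.9
```

step_arm(
  moves="0 0 -1.5 0 0.4;0 0 -1.5 0 0.4;0 0 -1 0 0.4;0 0 0 0 0.4",
)

```text
time: 18.48
tcp_pos: [0.6059, 0.1476, 0.008]
eef_rot: [1.0, -0.004, 0.0, 0.0]
ft_force: [-3.9, -0.4, 6.4]
width: 0.0493
gripper_force: 43.6
```

step_arm(
  moves="0 0 0 0 0.75;0 0 0 0 0.75;0 0 0 0 0.75;0 0 20 0 0.75;0 0 45 0 0.75;0 0 50 0 0.75;-15 -20 20 0 1;-32 -55 0 -0.04 1;-35 -58 0 -0.04 1;-35 -58 0 -0.04 1;-35 -58 0 -0.04 1;-33 -58 0 -0.04 1",
)

```text
time: 19.98
tcp_pos: [0.4307, -0.1431, 0.143]
eef_rot: [0.995, -0.104, 0.001, 0.001]
ft_force: [1.3, -1.2, 0.6]
width: 0.0855
gripper_force: 0.0
```

step_arm(
  moves="0 -51 0 0 1;0 0 0 0 1",
)

```text
time: 20.23
tcp_pos: [0.4318, -0.196, 0.1434]
eef_rot: [0.994, -0.107, 0.002, 0.001]
ft_force: [0.3, 0.4, 0.7]
width: 0.0856
gripper_force: 0.0
```

step_arm(
  moves="-11 -15 -10 0 1;0 0 -25 0 1;0 0 -25 0 1;0 0 -25 0 1;0 0 -12 0 1;0 0 -5 0 0.9;0 0 0 0 0.4;0 0 0 0 0.4;0 0 0 0 0.4;0 0 0 0 0.4;0 0 0 0 0.4",
)

```text
time: 21.6
tcp_pos: [0.4213, -0.2081, 0.0404]
eef_rot: [0.995, -0.104, 0.001, 0.0]
ft_force: [-0.2, 0.1, 6.1]
width: 0.0455
gripper_force: 42.4
```

step_arm(
  moves="0 0 5 0 0.4;0 0 15 0 0.4;0 0 35 0 0.4;0 0 45 0 0.4;10 25 5 0.02 0.4;15 38 0 0.02 0.4;16 42 0 0.02 0.4;16 42 0 0.02 0.4;16 42 0 0.02 0.4;16 42 0 0.02 0.4;16 42 0 0.02 0.4;16 42 0 0.02 0.4",
)

```text
time: 23.1
tcp_pos: [0.5414, 0.109, 0.1449]
eef_rot: [1.0, -0.024, 0.0, 0.0]
ft_force: [0.0, 0.1, -1.3]
width: 0.0456
gripper_force: 41.8
```

step_arm(
  moves="18 42 0 0.02 0.4;18 42 0 0.02 0.4;18 42 0 0.01 0.4;14 36 0 0 0.4;8 22 0 0 0.4;0 0 0 0 0.4",
)

```text
time: 23.85
tcp_pos: [0.6172, 0.2931, 0.1446]
eef_rot: [1.0, 0.002, 0.0, -0.0]
ft_force: [-0.1, -0.3, -1.2]
width: 0.0454
gripper_force: 41.8
```

Run:
```python
from m import *
s=snap("top"); W=pts(s); z=W[...,2]; cv2.imwrite("pics/a4.png",s["pixels"][50:300,140:540])
def big(roi,lo,hi):
    m=np.zeros((400,640),np.uint8); m[roi]=((z>lo)&(z<hi))[roi]; n,l,S,_=cv2.connectedComponentsWithStats(m); k=1+np.argmax(S[1:,4]); return rect(W,l==k)
print("green",big(np.s_[175:245,380:460],.033,.043))
```

```text
green (array([ 425.9, -208.7]), array([113.1,  51.1]), 77.9, 1028)
```

View pics/a4.png

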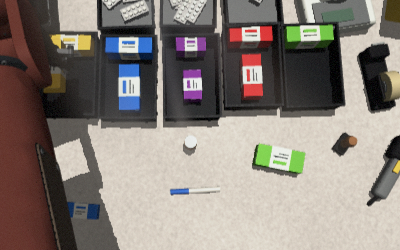

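Blue (crop 129,88), violet (192,85) and red (251,75) are all in their bins. Green stands bare at (279,158), and yellow is being held over its bin.

step_arm(
  moves="0 0 -30 0 0.4;0 0 -35 0 0.4;0 0 -35 0 0.4;0 0 -23 0 0.4;0 0 -10 0 0.4;0 0 -1.5 0 0.4;0 0 -1.5 0 0.4;0 0 0 0 0.4",
)

```text
time: 24.9
tcp_pos: [0.6183, 0.292, 0.0097]
eef_rot: [1.0, 0.001, 0.001, -0.0]
ft_force: [0.1, -0.1, -0.9]
width: 0.0451
gripper_force: 41.8
```

step_arm(
  moves="0 0 -1.5 0 0.4;0 0 -1 0 0.4;0 0 0 0 0.4",
)

```text
time: 25.28
tcp_pos: [0.6171, 0.2916, 0.0057]
eef_rot: [1.0, 0.001, -0.0, 0.0]
ft_force: [0.3, -0.6, -0.9]
width: 0.0453
gripper_force: 41.8
```

step_arm(
  moves="0 0 -1 0 0.4;0 0 -1 0 0.4;0 0 0 0 0.4",
)

```text
time: 25.65
tcp_pos: [0.6175, 0.2918, 0.0055]
eef_rot: [1.0, 0.001, -0.0, 0.0]
ft_force: [-3.3, -1.0, 7.1]
width: 0.0454
gripper_force: 42.7
```

step_arm(
  moves="0 0 0 0 0.75;0 0 0 0 0.75;0 0 0 0 0.75;0 0 20 0 0.75;0 0 45 0 0.75;0 0 50 0 0.75;-8 -20 20 0.05 1;-14 -35 0 0.1 1;-16 -42 0 0.11 1;-16 -42 0 0.11 1;-16 -42 0 0.11 1;-16 -42 0 0.11 1",
)

```text
time: 27.15
tcp_pos: [0.5313, 0.0674, 0.1405]
eef_rot: [0.956, 0.294, 0.001, 0.0]
ft_force: [-0.0, -0.1, -0.8]
width: 0.0854
gripper_force: 0.0
```

step_arm(
  moves="-16 -42 0 0.11 1;-16 -42 0 0.11 1;-16 -42 0 0.11 1;-16 -42 0 0.11 1;-16 -42 0 0.11 1;-15 -40 0 0.11 1;-11 -27 0 0.11 1;0 0 0 0 1",
)

```text
time: 28.15
tcp_pos: [0.4253, -0.2103, 0.1404]
eef_rot: [0.778, 0.628, 0.0, 0.001]
ft_force: [0.2, -0.3, 0.2]
width: 0.0853
gripper_force: 0.0
```

step_arm(
  moves="0 0 -35 0 1;0 0 -40 0 1;0 0 -30 0 1;0 0 -18 0 1;0 0 -10 0 0.9;0 0 -2 0 0.9;0 0 0 0 0.4;0 0 0 0 0.4;0 0 0 0 0.4;0 0 0 0 0.4;0 0 0 0 0.4;0 0 0 0 0.4",
)

```text
time: 29.65
tcp_pos: [0.4264, -0.2091, 0.005]
eef_rot: [0.777, 0.629, 0.0, 0.001]
ft_force: [0.3, 0.2, 6.4]
width: 0.0494
gripper_force: 43.4
```

step_arm(
  moves="0 0 5 0 0.4;0 0 15 0 0.4;0 0 35 0 0.4;0 0 45 0 0.4;18 -7 25 -0.16 0.4;24 -10 0 -0.17 0.4;27 -12 0 -0.17 0.4;28 -12 0 -0.17 0.4;28 -12 0 -0.17 0.4;28 -12 0 -0.17 0.4;27 -11 0 -0.17 0.4;22 -8 0 -0.16 0.4",
)

```text
time: 31.15
tcp_pos: [0.6279, -0.2927, 0.1293]
eef_rot: [1.0, 0.008, -0.0, 0.0]
ft_force: [0.2, -0.0, -0.8]
width: 0.0496
gripper_force: 42.4
```

step_arm(
  moves="0 0 -25 0 0.4;0 0 -30 0 0.4;0 0 -30 0 0.4;0 0 -20 0 0.4;0 0 -10 0 0.4;0 0 -2 0 0.4;0 0 -1.5 0 0.4;0 0 0 0 0.4",
)

```text
time: 32.15
tcp_pos: [0.6281, -0.2928, 0.0115]
eef_rot: [1.0, 0.011, 0.001, 0.001]
ft_force: [-0.1, -0.4, -0.4]
width: 0.0493
gripper_force: 42.5
```

step_arm(
  moves="0 0 -1.5 0 0.4;0 0 -1.5 0 0.4;0 0 -1 0 0.4;0 0 0 0 0.4",
)

```text
time: 32.65
tcp_pos: [0.6277, -0.2926, 0.0081]
eef_rot: [1.0, 0.011, 0.0, 0.0]
ft_force: [-3.3, 1.7, 5.9]
width: 0.0498
gripper_force: 43.3
```

Contact again. I release and retreat to the clear side.

step_arm(
  moves="0 0 0 0 0.75;0 0 0 0 0.75;0 0 0 0 0.75;0 0 20 0 0.75;0 0 45 0 0.75;0 0 50 0 0.75;-25 -10 25 0 0.75;-40 -15 10 0 0.75;-45 -20 0 0 0.75;-45 -25 0 0 0.75;-45 -25 0 0 0.75;-45 -25 0 0 0.75",
)

```text
time: 34.15
tcp_pos: [0.3812, -0.4135, 0.1582]
eef_rot: [1.0, 0.011, 0.001, 0.001]
ft_force: [0.4, -0.7, -0.4]
width: 0.0642
gripper_force: 0.0
```

Run:
```python
from m import *
s=snap("top"); W=pts(s); z=W[...,2]; cv2.imwrite("pics/a5.png",s["pixels"][50:300,140:540])
T={"yellow":(619,293,187,236),"blue":(607,148,245,294),"violet":(607,-4,305,357),"red":(631,-150,365,418),"green":(628,-293,427,482)}
for c,(x,y,a,b) in T.items():
    r=np.s_[100:170,a:b]; lo,hi=(.031,.040) if c=="violet" else (.035,.0445)
    m=np.zeros((400,640),np.uint8); m[r]=((z>lo)&(z<hi)&(s["pixels"].max(-1)>75))[r]; n,l,S,_=cv2.connectedComponentsWithStats(m); k=1+np.argmax(S[1:,4])
    print(c,(x,y),rect(W,l==k),np.nanmedian(z[l==k]).round(4))
```

```text
yellow (619, 293) (array([617.4, 290.5]), array([ 47.3, 104.7]), 90.0, 797) 0.0411
blue (607, 148) (array([605.6, 146.4]), array([ 49. , 112.5]), 90.0, 904) 0.0411
violet (607, -4) (array([609.9,  -5.5]), array([43.6, 70.9]), 88.9, 495) 0.0371
red (631, -150) (array([ 628.6, -150. ]), array([104.2,  47. ]), 1.5, 797) 0.0412
green (628, -293) (array([ 627.3, -293. ]), array([112.6,  51.5]), 0.2, 928) 0.0411
```

View pics/a5.png

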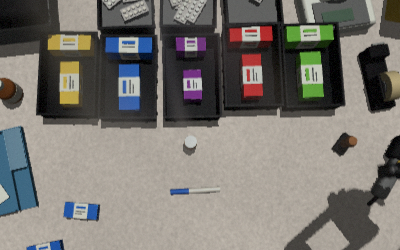

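All five boxes lie flat on their bin floors (crop row about 80, columns 69, 129, 192, 251 and 312), and their tops are at the expected height.

```bash
python3 -c "
from plant import manip; print(manip.sign_off())"
```

```text
the job is handed in; nothing more can be done
None
```

All five boxes are set down flat in the bins of their own colour, each within about 3 mm of its target spot, and the job was handed in after about 34 s of robot time; the hand-in returned no verdict.

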